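Uncover a warm dish and present it to the guest

TASK

Lift the loose cover plate off the two pins of the steel food warmer and lay it flat on the middle of the round cork trivet. Then lift the handled dish out of the warmer by the wooden grip of its arch, keeping it level so that the sesame ball stays in the middle, and turn it a quarter turn from the way it stood in the warmer (either way round), so that its open side faces the guest. Finish holding the dish still and level, about 10 cm above the table over the middle of the small saucer, for the guest to help himself; do not put it down or let go, and do not push the other tableware about.

Things in the scene. Friction and masses are not known exactly. Their poses are not given: they have to be found in the camera images.
- warmer: Steel food warmer, fixed: box 198 x 178 x 138 mm (x, y, z), open on top; well 166 x 146 mm (x, y), its floor 16 mm above the table, walls 16 mm. Two upright pins, 8 mm thick, 14 mm tall, stand on the rim at (+87, +66) and (-87, -66) mm. A wire carrying handle stands out 20 mm from each y end, 95 mm up. Origin: middle of its underside, on the table; z up.
- lid: Loose cover plate of the warmer, flat steel 198 x 178 x 4 mm, 0.4 kg, with an 11.5 mm hole over each pin; at first it lies on the warmer's rim, pins through its holes. Origin: middle of its underside; x and y along its sides like the warmer's.
- lid_grip (a point): Middle of the lid's dark wooden bar handle, 38 mm above the lid's underside. The bar runs 90 mm along the lid's y, is 16 mm wide (along the lid's x) and 18 mm tall, its underside 25 mm above the plate; a 8 mm post under it 34 mm to each side of the middle. Grasp across its 16 mm width from above.
- trivet: Round cork trivet, 170 mm across, 10 mm thick, fixed on the table. Origin: middle of its underside. The hot lid is laid on it.
- dish: Round white dish, 135 mm across, 27 mm tall, 0.3 kg, with a fixed wire arch rim to rim that carries a wooden grip. It starts in the middle of the well (within 5 mm), under the lid. Origin: middle of its underside, z up; the arch runs along its y (at first the warmer's y, within 4 degrees), the open sides face +x and -x. Floor rises 5 degrees from the middle to radius 30 mm, then 15 and 37.
- dish_grip (a point): Middle of the dish's dark wooden grip at the top of the arch, 100 mm above the dish's underside (116 mm above the table while in the warmer, its top 12 mm below the warmer's rim). The grip runs 56 mm along the dish's y, is 18 mm wide (x) and 20 mm tall. Grasp across its 18 mm width from above.
- dish_middle (a point): Point on the dish's axis, 27 mm above its underside, where the middle of the ball lies while the ball is centred.
- ball_center (a point): Middle of the crisp fried sesame ball, 40 mm across, 35 g, loose in the dish; it rolls if the dish is tilted or jerked.
- saucer: The guest's small saucer, 145 mm across and 16 mm tall, loose on the table at the far side. Origin: middle of its underside.
- menu_stand: Caddy of chopsticks and spoons, fixed, a dark box 97 x 124 x 155 mm with its sticks standing up to about 0.27 m. Origin: middle of its underside. It stands between the two places where warmer and trivet may be; keep the lid, the dish and the hand clear of it.
- rice_bowl: Small beige rice bowl, 106 mm across, 42 mm tall, loose, a bystander. Origin: middle of its underside.
- glass: Short wide glass, 84 mm across, 89 mm tall, loose, a bystander. Origin: middle of its underside.
- salt: Salt shaker with a pink cap, 58 mm across, 89 mm tall, loose, a bystander. Origin: middle of its underside.
- pepper: Pepper shaker with a pale green cap, 58 mm across, 89 mm tall, loose, a bystander. Origin: middle of its underside.

How it is judged:
By the outcome, as a careful person would: the job done as asked, in the order asked, and still so for the second after the job is handed in, while the arm keeps its last pose, push and grip.
It also fails if it takes over 67 s, if anything falls off the work surface, if the arm or the gripper's body presses on something with over 40 N, if the wrist force passes 120 N, or if a joint passes its speed limit or range.

ROBOT

A 6-joint arm with a two-finger parallel gripper is mounted at the origin on the work surface; the furniture and walls round the work are solid. World frame = base frame: x ahead of the robot, y to its left, z up, the work surface at z = 0. Lengths are in m, angles in degrees, forces in N, time in s.
With the tool pointing down it reaches from about 0.275 to 0.85 m from the base axis. Payload 19 kg.
Tool frame: the origin (TCP) lies midway between the tips of the shut fingers; the grasp point (between the pads) lies 19 mm behind it (arm.grip_depth is the z of the grasp point in the tool frame, in m); z points along the fingers, y is the line along which they close (so a half turn about z gives the same grasp; the last joint's range is limited). The gripper opens to 85 mm and grips with 20 to 120 N. Pads are 22 mm wide; open, the fingers measure 114 mm over their backs; the gripper's body (76 mm by 85 mm) begins 54 mm behind the grasp point. The pads swing forward as they close: fully open they stand 13 mm farther back than shut.
Start: joints at [58.614, 8.623, 82.357, -0, 89.026, -7.678], TCP at [0.231, 0.526, 0.231] pointing down, gripper open.
Joint ranges: [-160.23, 160.23], [-39.13, 120.54], [6.94, 153.29], [-79.49, 259.48], [9.18, 160.14], [-161.06, 161.06]. Speed limits (degrees/s): [108.29, 108.29, 127.2, 172.46, 172.46, 172.46].

INTERFACE

Orientations are given as a 3x3 rotation matrix whose columns are the frame's x, y, z axes.
In Python, from plant import arm gives the robot as it stands. The module is installed in compiled form; this text tells all that it offers.
- The arm moves only by the tool arm_command, never from a script. Its argument "commands" is one flat list of numbers, 5 for each row, row after row: the shift along the world's x, y, z in m, then the turn about the world's z in rad, then the opening, from 0 (shut) to 1 (fully open). A call has 1 to 10 rows; each row shifts and turns the commanded pose from where the row before left it; what a row does not reach is not made up. A row lasts 1/12 s, in which the tool goes at most 41.7 mm and 7.16 degrees, less where a joint would pass 70% of its speed; a pose out of reach is approached as far as the arm can. A call with a gripper value outside its range is refused whole. The fingers move at their own pace and stop on an object; "newtons" is the grip in N (left out, the last holds). Time passes only in rows, so rows that do not move let the fingers close. It gives the time, the measured TCP pose, the force, the opening and the grip force at its end, in the units of the state.
- arm.state(): the state, without advancing time (a new reading comes with each control period).
- arm.snapshot(name): name is "side" or "top" or "wrist"; returns a dict with "image" (384x512x3 uint8, blue, green, red), "camera_matrix" (3x3 intrinsics, pixels), "rvec" (rotation vector, rad) and "tvec" (3), from world to camera coordinates, as OpenCV has them. Camera axes: x right, y down, z forward; pixel columns grow to the right and rows downward; lengths in m; the calibration is good to about 2 mm. A picture is of the moment at which its call begins. There is no depth.
- arm.close_job(): hands the job in; it is judged then, once.
The state is a dict: "t": time; "qpos": joint angles; "joint_velocities": joint speeds; "joint_torque": joint torques, N m; "eef_pos": TCP position; "eef_rot": TCP orientation; "force": force on the tool from outside, world axes, zero at the start; "torque": the same for the moment, N m; "width": finger opening in m; "gripper_force": force on a finger pad.
Only numpy, scipy, OpenCV 4.12 (cv2) and the standard library are available. Lean on these libraries where they do the work, as an engineer would, in place of code of your own. Each camera call takes 0.05 s, during which the arm holds its last target. There are 200 camera calls.

## Working session

There is one attempt and no reset: what is moved stays moved. The work goes in short steps, Python scripts to look and compute and a tool call to move; the robot and the scene stay as the last step left them, time stands still between calls to the robot, and variables do not carry over. Pictures are saved under pics/ and viewed, at most 10 in all, crops included, and the job is handed in when it is done.

Besides the shell and the picture viewer there is one more tool, called as name(argument=value, ...) on one line, values as JSON. arm_command: Moves the arm, as the interface text tells. Its arguments: {"type":"object","properties":{"commands":{"type":"array","items":{"type":"number"}},"newtons":{"type":"number"}},"required":["commands"]}

```bash
mkdir -p pics; python3 - <<'E'
from plant import arm
import cv2,pickle
s=arm.state();print({k:s[k] for k in('t','eef_pos','eef_rot','width','force')},arm.grip_depth)
d={}
for n in("top","side"):
    d[n]=arm.snapshot(n);cv2.imwrite(f"pics/{n}0.png",d[n]["image"])
    print(n,d[n]["camera_matrix"],d[n]["rvec"].ravel(),d[n]["tvec"].ravel())
pickle.dump(d,open("s0.pkl","wb"))
E
```

```text
{'t': 0.0, 'eef_pos': array([0.23110334, 0.52624641, 0.23065662]), 'eef_rot': array([[-9.15596922e-01,  4.02096868e-01, -6.21155412e-04],
       [ 4.02097326e-01,  9.15596289e-01, -1.08424364e-03],
       [ 1.32756620e-04, -1.24249507e-03, -9.99999219e-01]]), 'width': 0.08552634724567862, 'force': array([-0.08463355, -1.46403988, -0.61530533])} -0.0187
top [[370.55593312   0.         258.06937427]
 [  0.         370.55593312 192.8194799 ]
 [  0.           0.           1.        ]] [ 2.17385739 -2.04756408  0.21610718] [-0.12715353  0.62698565  0.8773331 ]
side [[347.96790723   0.         258.45614995]
 [  0.         347.96790723 193.31147426]
 [  0.           0.           1.        ]] [ 1.94707962 -0.44150697  0.32150858] [-0.59085996  0.1886574   0.76231723]
```

View pics/top0.png

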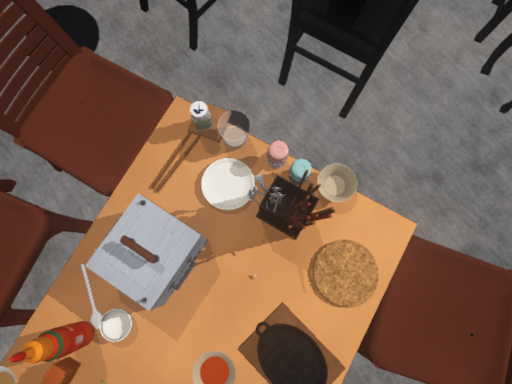

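View pics/side0.png

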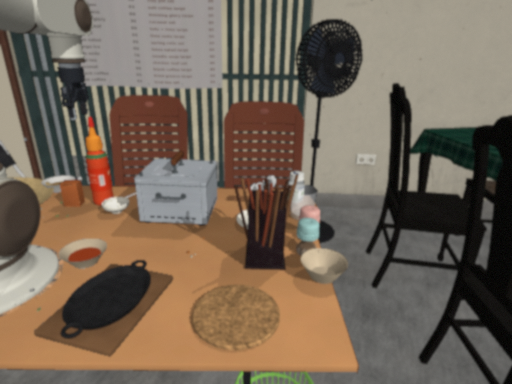

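The top view shows the warmer and lid around (148,252), the lid bar from (122,237) to (158,263), the saucer at (229,184), the caddy at (288,207) and the trivet at (345,273). I'll enlarge it to get corners.

```bash
cat > h.py <<'E'
import numpy as np,cv2
def ray(d,u,v,z):
    R=cv2.Rodrigues(d["rvec"])[0];t=d["tvec"].ravel();C=-R.T@t
    r=R.T@np.linalg.inv(d["camera_matrix"])@[u,v,1];return C+r*(z-C[2])/r[2]
def proj(d,P):
    return cv2.projectPoints(np.array(P,float).reshape(-1,3),d["rvec"],d["tvec"],d["camera_matrix"],None)[0].reshape(-1,2)
E
python3 - <<'E'
from h import *;import pickle
d=pickle.load(open("s0.pkl","rb"));t=d["top"]
for n,u,v,z in[("bar a",124,237,.176+.009),("bar b",157,262,.185),("lidc",148,252,.142),("saucer",229,184,.016),("caddy",288,207,.155),("trivet",345,273,.01),("bowl",337,183,.042),("salt",278,152,.089),("pepper",301,170,.089),("glass",234,128,.089)]:print(n,ray(t,u,v,z).round(3))
print("cam",ray(t,258,193,0).round(3), (-cv2.Rodrigues(t["rvec"])[0].T@t["tvec"].ravel()).round(3))
im=t["image"]
cv2.imwrite("pics/c1.png",cv2.resize(im[185:315,75:235],None,fx=5,fy=5,interpolation=cv2.INTER_CUBIC)[:600,:800])
cv2.imwrite("pics/c2.png",cv2.resize(im[90:310,185:395],None,fx=2.7,fy=2.7,interpolation=cv2.INTER_CUBIC)[:600])
E
```

```text
bar a [0.494 0.192 0.185]
bar b [0.445 0.115 0.185]
lidc [0.466 0.149 0.142]
saucer [ 0.663 -0.009  0.016]
caddy [ 0.586 -0.16   0.155]
trivet [ 0.447 -0.325  0.01 ]
bowl [ 0.677 -0.294  0.042]
salt [ 0.737 -0.134  0.089]
pepper [ 0.693 -0.194  0.089]
glass [ 0.795 -0.018  0.089]
cam [ 0.647 -0.089  0.   ] [ 0.441 -0.097  0.988]
```

View pics/c1.png

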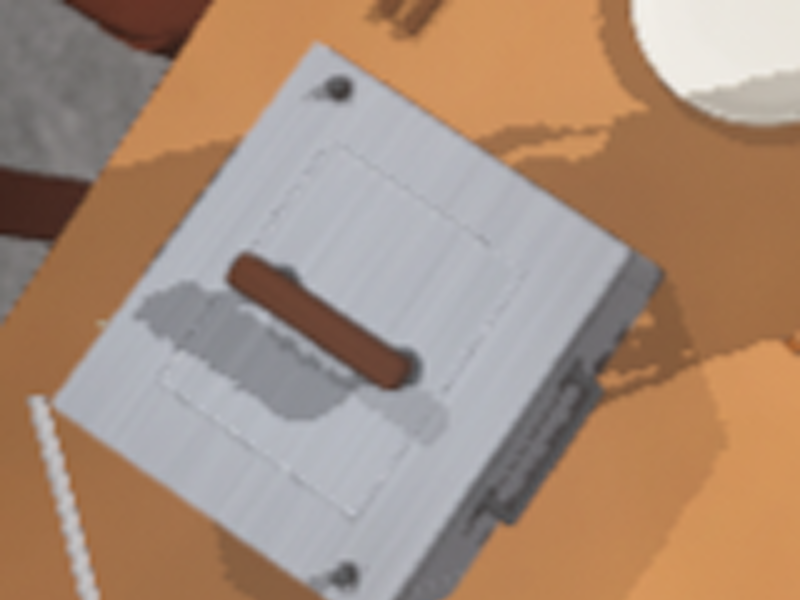

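View pics/c2.png

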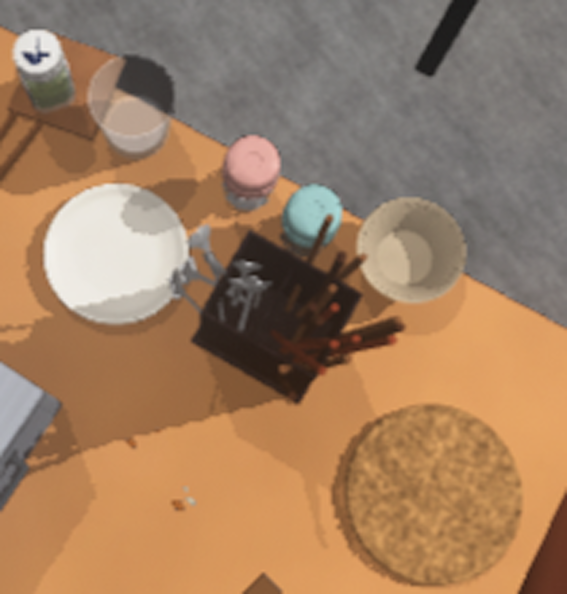

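The lid's four corners, both pins, the bar, the saucer disc and the trivet disc are all clear. I'll fit poses from them.

```bash
python3 - <<'E'
from h import *;import pickle
from scipy.optimize import least_squares as ls
d=pickle.load(open("s0.pkl","rb"));t=d["top"];s=d["side"]
c1=lambda u,v:((u+.5)/5-.5+75,(v+.5)/5-.5+185)
c2=lambda u,v:((u+.5)/2.7-.5+185,(v+.5)/2.7-.5+90)
# rough orientation from bar; y sign free -> choose y along bar
L=[(.099,.089,.142),(.099,-.089,.142),(-.099,.089,.142),(-.099,-.089,.142),(.087,.066,.152),(-.087,-.066,.152),(0,.043,.185),(0,-.043,.185)]
px=np.array([c1(*p) for p in[(318,42),(630,250),(55,407),(392,612),(340,83),(347,571),(240,268),(402,376)]])
def pts(p):
    c,q=np.cos(p[2]),np.sin(p[2]);return [(p[0]+c*x-q*y,p[1]+q*x+c*y,z) for x,y,z in L]
for th0 in(0,1.57):
  for sub in (range(8),range(4),range(4,8)):
    sub=list(sub);r=ls(lambda p:(proj(t,pts(p))-px)[sub].ravel(),[.466,.149,th0]);print(r.x.round(4),np.degrees(r.x[2]).round(2),r.fun.round(1))
  if th0==0: print("side proj",proj(s,pts(r.x)).round(0).tolist())
def disc(name,u0,v0,r0,z,c):
    # circle centre by projecting a ring onto extents
    a=[ray(t,*c(*p),z) for p in c_pts[name]]
    a=np.array(a)[:,:2];r=ls(lambda q:np.hypot(*(a-q[:2]).T)-q[2],[*a.mean(0),.07]);print(name,r.x.round(4),np.abs(r.fun).max().round(4))
c_pts={"saucer":[(44,253),(116,184),(188,253),(116,323),(66,203),(166,204),(65,302),(167,302)],
"trivet":[(347,490),(434,405),(521,497),(434,583),(372,430),(495,436)]}
disc("saucer",0,0,0,.016,c2);disc("trivet",0,0,0,.01,c2)
print("caddy top corners",[ray(t,*c2(*p),.155).round(3).tolist() for p in[(252,235),(360,293),(193,335),(298,400)]])
print("spoon tips .22",[ray(t,*c2(*p),.22).round(3).tolist() for p in[(175,285),(195,235),(190,295)]])
print("stick tips .25",[ray(t,*c2(*p),.25).round(3).tolist() for p in[(325,220),(400,325),(280,370)]])
E
```

```text
[ 0.472   0.1578 -0.4991] -28.59 [ 0.  -0.6  1.2 -1.6  0.6 -0.1 -1.6  2.9 -0.7 -0.1  0.6  0.8 -0.2 -0.7
  0.1 -0.8]
[ 0.4725  0.158  -0.4944] -28.33 [-0.3 -0.7  1.1 -2.1  0.7 -0.1 -1.4  2.6]
[ 0.4716  0.1577 -0.5103] -29.24 [-0.1  0.   0.1  1.1 -0.  -0.7 -0.  -0.4]
side proj [[217.0, 160.0], [207.0, 180.0], [156.0, 158.0], [135.0, 178.0], [212.0, 159.0], [142.0, 171.0], [182.0, 150.0], [174.0, 159.0]]
[ 0.472   0.1578 -0.4991] -28.59 [ 0.  -0.6  1.2 -1.6  0.6 -0.1 -1.6  2.9 -0.7 -0.1  0.6  0.8 -0.2 -0.7
  0.1 -0.8]
[ 0.4725  0.158  -0.4944] -28.33 [-0.3 -0.7  1.1 -2.1  0.7 -0.1 -1.4  2.6]
[ 0.4716  0.1577 -0.5103] -29.24 [-0.1  0.   0.1  1.1 -0.  -0.7 -0.  -0.4]
saucer [ 0.6654 -0.0056  0.0714] 0.0009
trivet [ 0.4494 -0.3264  0.0829] 0.0009
caddy top corners [[0.655, -0.134, 0.155], [0.61, -0.228, 0.155], [0.566, -0.089, 0.155], [0.517, -0.179, 0.155]]
spoon tips .22 [[0.595, -0.073, 0.22], [0.636, -0.086, 0.22], [0.588, -0.085, 0.22]]
stick tips .25 [[0.646, -0.185, 0.25], [0.568, -0.244, 0.25], [0.529, -0.156, 0.25]]
```

arm_command(commands=[0, 0, 0.032, 0, 1, 0, 0, 0.032, 0, 1, 0, 0, 0.032, 0, 1, 0.01, -0.015, 0.032, -0.1, 1, 0.02, -0.03, 0, -0.11, 1, 0.02, -0.03, 0, -0.11, 1, 0.02, -0.03, 0, -0.11, 1, 0.02, -0.03, 0, -0.11, 1, 0.02, -0.03, 0, -0.11, 1, 0.02, -0.03, 0, -0.11, 1])

```text
t: 0.93
eef_pos: [0.3617, 0.3298, 0.3591]
eef_rot: [[-0.382, 0.924, -0.0], [0.924, 0.382, -0.0], [-0.0, -0.0, -1.0]]
force: [1.1, 0.4, 0.0]
width: 0.0852
gripper_force: 0.0
```

arm_command(commands=[0.02, -0.03, 0, -0.11, 1, 0.02, -0.03, 0, -0.11, 1, 0.02, -0.03, 0, -0.11, 1, 0.02, -0.03, 0, -0.11, 1, 0.02, -0.03, 0, -0.11, 1, 0.01, -0.02, 0, -0.11, 1, 0, 0, 0, -0.11, 1, 0, 0, 0, -0.11, 1, 0, 0, 0, -0.02, 1, 0, 0, 0, 0, 1])

```text
t: 1.77
eef_pos: [0.4711, 0.1614, 0.3591]
eef_rot: [[0.481, 0.877, -0.0], [0.877, -0.481, 0.0], [-0.0, -0.0, -1.0]]
force: [-0.0, 0.4, -0.2]
width: 0.0853
gripper_force: 0.0
```

```bash
cat > look.py <<'E'
from plant import arm
import cv2,pickle,sys
from h import *
s=arm.state();print(s['t'],s['eef_pos'].round(4),"yawy",np.degrees(np.arctan2(s['eef_rot'][1,1],s['eef_rot'][0,1])).round(2),"F",s['force'].round(1),"w",round(s['width'],4),s['gripper_force'],s['qpos'].round(0))
for n in sys.argv[2:]:
    d=arm.snapshot(n);pickle.dump(d,open(f"{n}{sys.argv[1]}.pkl","wb"));cv2.imwrite(f"pics/{n}{sys.argv[1]}.png",d["image"])
E
python3 look.py 1 wrist
```

```text
1.7667 [0.4711 0.1614 0.3591] yawy -28.74 F [-0.   0.4 -0.2] w 0.0853 0.0 [ 10.  -1.  78.   0. 103.  39.]
```

View pics/wrist1.png

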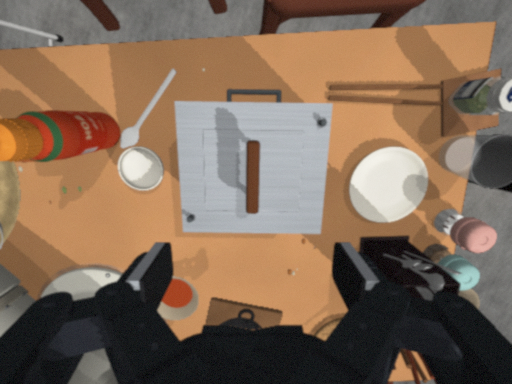

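The wrist view shows the lid square in the picture, with corners (175,101), (330,102), (180,233) and (321,233). Its pins are at (321,120) and (187,215), the bar runs (253,142)–(252,213), and the saucer is at (389,184).

```bash
python3 - <<'E'
from h import *;import pickle
from scipy.optimize import least_squares as ls
w=pickle.load(open("wrist1.pkl","rb"))
L=[(.099,.089,.142),(.099,-.089,.142),(-.099,.089,.142),(-.099,-.089,.142),(.087,.066,.152),(-.087,-.066,.152),(0,.045,.185),(0,-.045,.185)]
px=np.array([(330,102),(321,234),(175,101),(180,234),(322,118),(187,213),(253,140.5),(252,214)])
def pts(p):
    c,q=np.cos(p[2]),np.sin(p[2]);return [(p[0]+c*x-q*y,p[1]+q*x+c*y,z) for x,y,z in L]
r=ls(lambda p:(proj(w,pts(p))-px).ravel(),[.4718,.1577,-.5]);print(r.x.round(4),np.degrees(r.x[2]),r.fun.round(1))
print(ray(w,253,141,.185),ray(w,252,213,.185), ray(w,389,184,.016))
E
```

```text
[ 0.4714  0.1624 -0.514 ] -29.44963692106358 [ 1.7 -0.3 -1.3 -1.6 -1.7 -1.5  2.  -3.2  0.5  2.8  0.9  5.5 -0.9 -1.
 -0.8 -0.7]
[0.49356967 0.19956426 0.185     ] [0.4503467 0.1230592 0.185    ] [ 0.66879922 -0.00312025  0.016     ]
```

arm_command(commands=[0, -0.001, -0.03, -0.01, 1, 0, 0, -0.035, 0, 1, 0, 0, -0.035, 0, 1, 0, 0, -0.035, 0, 0.6, 0, 0, -0.03, 0, 0.6, 0, 0, -0.02, 0, 0.6, 0, 0, -0.012, 0, 0.6, 0, 0, -0.005, 0, 0.6, 0, 0, 0, 0, 0.6, 0, 0, 0, 0, 0.4], newtons=40)

```text
t: 2.65
eef_pos: [0.4717, 0.1606, 0.1584]
eef_rot: [[0.49, 0.872, 0.001], [0.872, -0.49, 0.0], [0.001, 0.001, -1.0]]
force: [0.1, 0.7, -0.1]
width: 0.0405
gripper_force: 0.0
```

arm_command(commands=[0, 0, 0, 0, 0, 0, 0, 0, 0, 0, 0, 0, 0, 0, 0, 0, 0, 0, 0, 0, 0, 0, 0, 0, 0, 0, 0, 0, 0, 0], newtons=60)

```text
t: 3.15
eef_pos: [0.4718, 0.1606, 0.1586]
eef_rot: [[0.491, 0.871, 0.002], [0.871, -0.491, 0.001], [0.001, 0.001, -1.0]]
force: [-1.4, 0.4, 6.5]
width: 0.0151
gripper_force: 59.4
```

arm_command(commands=[0, 0, 0.003, 0, 0, 0, 0, 0.005, 0, 0, 0, 0, 0.006, 0, 0, 0, 0, 0.008, 0, 0, 0, 0, 0.01, 0, 0, 0, 0, 0.016, 0, 0, 0, 0, 0.02, 0, 0, 0, 0, 0.025, 0, 0, 0, 0, 0.025, 0, 0, 0, 0, 0.025, 0, 0])

```text
t: 3.98
eef_pos: [0.4709, 0.1604, 0.3024]
eef_rot: [[0.491, 0.871, 0.0], [0.871, -0.491, 0.0], [0.0, 0.0, -1.0]]
force: [0.8, 0.6, -4.3]
width: 0.0148
gripper_force: 58.8
```

```bash
python3 look.py 2 side
```

```text
3.9833 [0.4709 0.1604 0.3024] yawy -29.39 F [ 0.8  0.6 -4.3] w 0.0148 58.835989236831665 [10. -2. 85.  0. 97. 39.]
```

View pics/side2.png

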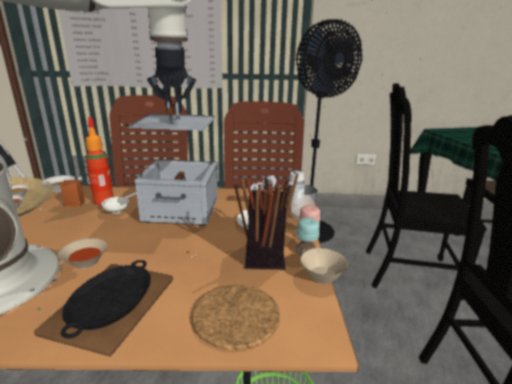

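The side view shows the lid hanging level at about (172,122), clear of the pins, with the dish grip in view in the warmer at (180,175).

arm_command(commands=[0, -0.005, 0.025, 0, 0, -0.004, -0.012, 0.02, 0, 0, -0.008, -0.02, 0.01, 0, 0, -0.01, -0.028, 0, 0, 0, -0.01, -0.03, 0, 0, 0, -0.01, -0.03, 0, 0, 0, -0.01, -0.03, 0, 0, 0, -0.01, -0.03, 0, 0, 0, -0.008, -0.03, 0, 0, 0, 0, -0.03, 0, 0, 0])

```text
t: 4.87
eef_pos: [0.3997, -0.0857, 0.3566]
eef_rot: [[0.491, 0.871, 0.001], [0.871, -0.491, -0.001], [0.0, 0.002, -1.0]]
force: [0.1, 1.1, -4.4]
width: 0.0148
gripper_force: 59.6
```

arm_command(commands=[0, -0.03, 0, 0, 0, 0, -0.03, 0, 0, 0, 0.006, -0.03, 0, 0, 0, 0.008, -0.03, 0, 0, 0, 0.01, -0.03, 0, 0, 0, 0.01, -0.03, 0, 0, 0, 0.008, -0.026, 0, 0, 0, 0.004, -0.02, 0, 0, 0, 0.002, -0.012, 0, 0, 0, 0, -0.004, 0, 0, 0])

```text
t: 5.7
eef_pos: [0.4492, -0.328, 0.355]
eef_rot: [[0.492, 0.871, -0.001], [0.871, -0.492, 0.0], [0.0, -0.001, -1.0]]
force: [0.1, -0.4, -4.2]
width: 0.0149
gripper_force: 59.6
```

```bash
python3 look.py 3 top
```

```text
5.7 [ 0.4492 -0.328   0.355 ] yawy -29.46 F [ 0.1 -0.4 -4.2] w 0.0149 59.553510546684265 [-44.   6.  71.  -0. 103. -15.]
```

View pics/top3.png

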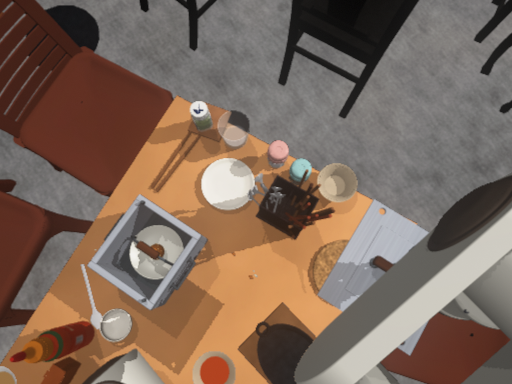

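The top view shows the lid over the trivet, partly hidden by the arm, with its +y edge corners at about (379,202) and (321,294). The open warmer shows the dish with the grip near (152,250).

```bash
python3 - <<'E'
from h import *;import pickle
t=pickle.load(open("top3.pkl","rb"))
th=np.radians(-29.46);X=np.array([np.cos(th),np.sin(th)]);Y=np.array([-X[1],X[0]])
c=np.array([.4492,-.328])
print(proj(t,[[*(c+a*.099*X+.089*Y),.338] for a in(1,-1)]))
a=ray(t,379,202,.338)[:2];b=ray(t,321,294,.338)[:2];print(a,b,np.hypot(*(a-b)),(a+b)/2-.089*Y)
E
```

```text
[[373.94933366 198.13777078]
 [316.91512958 294.42314379]]
[ 0.57267964 -0.30817065] [ 0.40787559 -0.20871662] 0.1924876083863991 [ 0.44650601 -0.33593587]
```

```bash
python3 - <<'E'
from h import *;import pickle
t=pickle.load(open("top3.pkl","rb"));im=cv2.cvtColor(t["image"],cv2.COLOR_BGR2HSV)[...,1].astype(np.float32)
th=np.radians(-29.46);X=np.array([np.cos(th),np.sin(th)]);Y=np.array([-X[1],X[0]])
c=np.array([.4492,-.328])
def prof(P,D,rng):
    p=proj(t,[[*(P+r*D),.337] for r in rng]).astype(np.float32)
    v=cv2.remap(im,p[:,:1],p[:,1:],cv2.INTER_LINEAR).ravel();return v
rng=np.arange(.06,.11,.002)
for a in(-.08,-.06,-.04,-.02,0,.03,.06,.08):
    v=prof(c+a*X,Y,rng);print("y edge at x",a,v.astype(int))
rng=np.arange(.08,.12,.002)
for a in(.05,.07): print("+x edge",prof(c+a*Y,X,rng).astype(int),"-x",prof(c+a*Y,-X,rng).astype(int))
E
```

```text
y edge at x -0.08 [  9   9   9   9   7   8   7   7   9   9   8   7   7   7  10 107 138 138
 139 138 137 138 138 139 142]
y edge at x -0.06 [  7   8   7   8   9   9   9   8   8   9   9   9   9   7   9  99 136 136
 137 137 138 138 139 137 138]
y edge at x -0.04 [ 10  10   9   9   9   9   8   9   8   7   7   7   7   7  14 100 134 135
 135 136 136 137 137 137 137]
y edge at x -0.02 [ 12   9   9  10  10   9  10  12  11  10  11  11  11  10  17  89 135 136
 135 135 136 135 135 136 136]
y edge at x 0 [ 11  12  11  11  11  11  10  10  11  11  11  11  10   9  20  92 132 133
 133 133 135 135 136 138 139]
y edge at x 0.03 [ 12  12  12  12  11  11   9  11  11  11  11  12  12  11  12 109 136 137
 137 137 137 137 138 138 137]
y edge at x 0.06 [ 13  12  12  12  12  12  12  12  12  12  11  11  11  11  26 104 135 136
 136 135 136 135 135 135 135]
y edge at x 0.08 [ 11   6  23  21  19   9   6  11  12  13  12  12  12  12  18 113 134 135
 135 135 135 135 135 135 135]
+x edge [13 13 13 14 14 14 13 15 15 10  8 10 10 11  9  8  8  9  9  9] -x [ 10   9  10   9   8   9   9   9   8  16 106 136 138 138 138 138 139 139
 139 138]
+x edge [  9  39  96 112 123  72  21  12  13  10   8   9   9   8  10   9   9   9
   9  10] -x [  8   9   7   7   6   6   6   7   6  16  98 141 140 139 139 139 139 139
 139 139]
```

The edge profiles put the lid centred on the tool within 1 mm and over the trivet, so my corner reading by eye was off. Now I'll lower it.

arm_command(commands=[0, 0.001, -0.015, 0, 0, 0, 0, -0.025, 0, 0, 0, 0, -0.03, 0, 0, 0, 0, -0.035, 0, 0, 0, 0, -0.035, 0, 0, 0, 0, -0.035, 0, 0, 0, 0, -0.035, 0, 0, 0, 0, -0.03, 0, 0, 0, 0, -0.025, 0, 0, 0, 0, -0.02, 0, 0])

```text
t: 6.58
eef_pos: [0.4488, -0.324, 0.0689]
eef_rot: [[0.49, 0.872, -0.001], [0.872, -0.49, 0.001], [0.0, -0.001, -1.0]]
force: [-0.4, -0.3, -4.0]
width: 0.0152
gripper_force: 59.5
```

arm_command(commands=[0, 0, -0.015, 0, 0, 0, 0, -0.01, 0, 0, 0, 0, -0.005, 0, 0, 0, 0, -0.003, 0, 0, 0, 0, -0.003, 0, 0, 0, 0, 0, 0, 0, 0, 0, 0, 0, 0])

```text
t: 7.17
eef_pos: [0.4495, -0.3257, 0.0349]
eef_rot: [[0.491, 0.871, 0.001], [0.871, -0.491, -0.001], [-0.0, 0.001, -1.0]]
force: [-0.4, -0.3, -4.0]
width: 0.0149
gripper_force: 59.5
```

arm_command(commands=[0, 0, -0.002, 0, 0, 0, 0, -0.001, 0, 0, 0, 0, -0.001, 0, 0, 0, 0, 0, 0, 0])

```text
t: 7.5
eef_pos: [0.4493, -0.3257, 0.0307]
eef_rot: [[0.491, 0.871, 0.0], [0.871, -0.491, -0.0], [-0.0, 0.0, -1.0]]
force: [-1.6, 2.2, 2.8]
width: 0.0151
gripper_force: 60.5
```

arm_command(commands=[0, 0, 0, 0, 0.5, 0, 0, 0, 0, 0.5, 0, 0, 0, 0, 0.5, 0, 0, 0, 0, 0.5, 0, 0, 0.006, 0, 0.5, 0, 0, 0.02, 0, 0.5, 0, 0, 0.03, 0, 0.5, 0, 0, 0.035, 0, 0.5, 0, 0, 0.035, 0, 0.5, 0, 0, 0.035, 0, 0.5])

```text
t: 8.33
eef_pos: [0.4489, -0.3253, 0.1935]
eef_rot: [[0.491, 0.871, 0.0], [0.871, -0.491, -0.0], [-0.0, 0.0, -1.0]]
force: [0.4, -0.1, -0.6]
width: 0.0427
gripper_force: 0.0
```

arm_command(commands=[0, 0, 0.035, 0, 0.5, 0, 0, 0.035, 0, 0.5, 0, 0, 0.03, 0, 0.5, -0.006, 0.015, 0.02, 0, 0.5, -0.01, 0.03, 0.015, 0, 0.5, -0.01, 0.035, 0.01, 0, 0.5, -0.01, 0.035, 0.01, 0, 0.5, -0.01, 0.035, 0.01, 0, 0.5, 0, 0.035, 0, 0, 0.5, 0, 0.035, 0, 0, 0.5])

```text
t: 9.17
eef_pos: [0.4023, -0.1041, 0.3576]
eef_rot: [[0.492, 0.871, 0.002], [0.871, -0.492, -0.001], [0.0, 0.002, -1.0]]
force: [1.0, -0.2, -0.5]
width: 0.0424
gripper_force: 0.0
```

arm_command(commands=[0, 0.035, 0, 0, 0.5, 0, 0.035, 0, 0, 0.5, 0.01, 0.035, 0, 0, 0.5, 0.01, 0.035, 0, 0, 0.5, 0.01, 0.035, 0, 0, 0.5, 0.01, 0.035, 0, 0, 0.5, 0.01, 0.03, 0, 0, 0.5, 0.01, 0.02, 0, 0, 0.5, 0.005, 0.007, 0, 0, 0.5, 0, 0, 0, 0, 0.5])

```text
t: 10.0
eef_pos: [0.4686, 0.1627, 0.3561]
eef_rot: [[0.489, 0.872, -0.001], [0.872, -0.489, 0.0], [-0.0, -0.001, -1.0]]
force: [0.1, 0.5, 0.3]
width: 0.0428
gripper_force: 0.0
```

```bash
python3 look.py 4 wrist top; python3 - <<'E'
import cv2,numpy as np
w=cv2.imread("pics/wrist4.png")[60:260,130:370];t=cv2.imread("pics/top4.png")[180:320,300:400]
cv2.imwrite("pics/m4.png",np.hstack([cv2.resize(w,(600,500),interpolation=3)[:, :], cv2.resize(cv2.copyMakeBorder(t,0,0,0,0,0),(200,280))[:280] if 0 else cv2.copyMakeBorder(cv2.resize(t,(200,280),interpolation=3),0,220,0,0,0)]))
E
```

```text
10.0 [0.4686 0.1627 0.3561] yawy -29.28 F [0.1 0.5 0.3] w 0.0428 0.0 [ 10.  -2.  79.   0. 103.  40.]
```

View pics/m4.png

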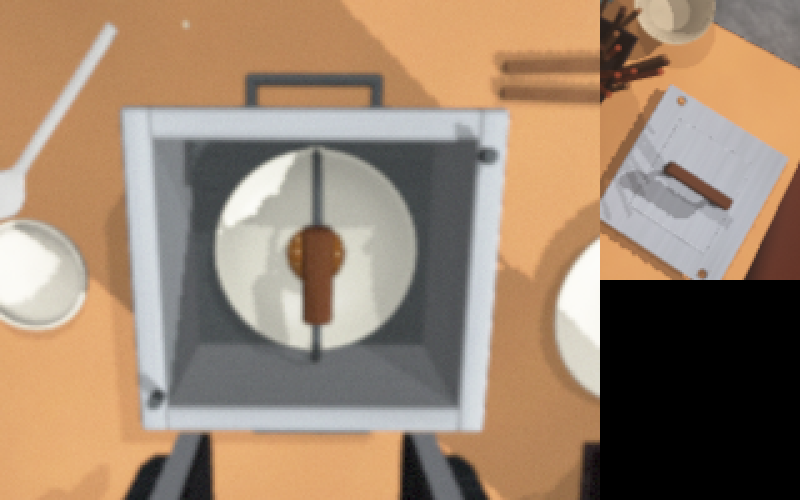

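The wrist view shows the dish in the well, its grip running (318,229)–(317,324) in the crop and the ball in the middle. The lid lies flat and centred on the trivet.

```bash
python3 - <<'E'
from h import *;import pickle
w=pickle.load(open("wrist4.pkl","rb"));f=lambda u,v:((u+.5)/2.5-.5+130,(v+.5)/2.5-.5+60)
a=ray(w,*f(318.5,228),.126);b=ray(w,*f(317,324),.126);print(a,b,np.linalg.norm(a-b),(a+b)/2,"grip dir",np.degrees(np.arctan2(*(a-b)[[1,0]])))
a=ray(w,*f(317,150),.043);b=ray(w,*f(317,350),.043);c=ray(w,*f(215,250),.043);e=ray(w,*f(417,250),.043);print("dish",(a+b)/2,(c+e)/2,np.linalg.norm(a-b),np.linalg.norm(c-e))
t=pickle.load(open("top4.pkl","rb"));g=lambda u,v:(u/2+300,v/2+180)
print("lid bar",(ray(t,*g(667,168)if 0 else g(67,168),.057)+ray(t,*g(129,204),.057))/2)
E
```

```text
[0.48726182 0.18170481 0.126     ] [0.46025067 0.13462528 0.126     ] 0.05427784179515176 [0.47375624 0.15816505 0.126     ] grip dir 60.15562398034469
dish [0.4739806  0.15676653 0.043     ] [0.47478281 0.15960352 0.043     ] 0.13540772117615282 0.13596271330776838
lid bar [ 0.44779346 -0.32415596  0.057     ]
```

arm_command(commands=[0.005, -0.0045, -0.015, -0.01, 0.5, 0, 0, -0.03, 0, 0.5, 0, 0, -0.035, 0, 0.5, 0, 0, -0.035, 0, 0.5, 0, 0, -0.035, 0, 0.5, 0, 0, -0.035, 0, 0.5, 0, 0, -0.03, 0, 0.5, 0, 0, -0.02, 0, 0.5, 0, 0, -0.014, 0, 0.5, 0, 0, -0.007, 0, 0.5], newtons=25)

```text
t: 10.93
eef_pos: [0.4723, 0.1555, 0.0988]
eef_rot: [[0.501, 0.866, -0.002], [0.866, -0.501, -0.0], [-0.001, -0.001, -1.0]]
force: [-0.5, -0.7, -0.6]
width: 0.043
gripper_force: 0.0
```

arm_command(commands=[0, 0, -0.003, 0, 0.45, 0, 0, 0, 0, 0.4, 0, 0, 0, 0, 0.37, 0, 0, 0, 0, 0.34, 0, 0, 0, 0, 0.31, 0, 0, 0, 0, 0.29, 0, 0, 0, 0, 0.27, 0, 0, 0, 0, 0.25, 0, 0, 0, 0, 0.24, 0, 0, 0, 0, 0.23])

```text
t: 11.77
eef_pos: [0.4731, 0.157, 0.0973]
eef_rot: [[0.499, 0.866, -0.0], [0.866, -0.499, 0.0], [0.0, -0.0, -1.0]]
force: [-0.6, 0.7, 1.2]
width: 0.0195
gripper_force: 0.7
```

arm_command(commands=[0, 0, 0, 0, 0.22, 0, 0, 0, 0, 0.21, 0, 0, 0, 0, 0.2, 0, 0, 0, 0, 0.19, 0, 0, 0, 0, 0.17, 0, 0, 0, 0, 0.15, 0, 0, 0, 0, 0.1, 0, 0, 0, 0, 0.05, 0, 0, 0, 0, 0, 0, 0, 0, 0, 0])

```text
t: 12.6
eef_pos: [0.4732, 0.157, 0.0973]
eef_rot: [[0.5, 0.866, -0.0], [0.866, -0.5, 0.0], [0.0, -0.0, -1.0]]
force: [-4.4, 3.1, 5.9]
width: 0.0174
gripper_force: 25.1
```

arm_command(commands=[0, 0, 0, 0, 0, 0, 0, 0, 0, 0, 0, 0, 0, 0, 0, 0, 0, 0, 0, 0, 0, 0, 0, 0, 0, 0, 0, 0, 0, 0], newtons=60)

```text
t: 13.1
eef_pos: [0.4732, 0.157, 0.0974]
eef_rot: [[0.499, 0.866, -0.0], [0.866, -0.499, 0.0], [0.0, -0.0, -1.0]]
force: [-4.6, 3.0, 7.6]
width: 0.0169
gripper_force: 58.6
```

```bash
python3 look.py 5
```

```text
13.1 [0.4732 0.157  0.0974] yawy -29.96 F [-4.6  3.   7.6] w 0.0169 58.56168329715729 [  9.   4. 103.   0.  73.  39.]
```

arm_command(commands=[0, 0, 0.001, 0, 0, 0, 0, 0.002, 0, 0, 0, 0, 0.002, 0, 0, 0, 0, 0.003, 0, 0, 0, 0, 0.004, 0, 0, 0, 0, 0.006, 0, 0, 0, 0, 0.008, 0, 0, 0, 0, 0.01, 0, 0, 0, 0, 0.012, 0, 0, 0, 0, 0.014, 0, 0])

```text
t: 13.93
eef_pos: [0.4731, 0.1569, 0.1605]
eef_rot: [[0.499, 0.866, -0.0], [0.866, -0.499, -0.0], [-0.0, -0.0, -1.0]]
force: [-0.2, 0.6, -3.1]
width: 0.0169
gripper_force: 58.6
```

arm_command(commands=[0, 0, 0.015, 0, 0, 0, 0, 0.015, 0, 0, 0, 0, 0.015, 0, 0, 0, 0, 0.015, 0, 0, 0, 0, 0.014, 0, 0, 0, 0, 0.012, 0, 0, 0, 0, 0.01, 0, 0, 0, 0, 0.007, 0, 0, 0, 0, 0.004, 0, 0, 0, 0, 0.001, 0, 0])

```text
t: 14.77
eef_pos: [0.4733, 0.157, 0.2678]
eef_rot: [[0.499, 0.866, 0.0], [0.866, -0.499, 0.0], [0.0, 0.0, -1.0]]
force: [-0.3, -0.2, -3.7]
width: 0.017
gripper_force: 58.7
```

```bash
python3 look.py 6 side top; python3 - <<'E'
import cv2,numpy as np
a=cv2.imread("pics/side6.png")[60:240,100:260];b=cv2.imread("pics/top6.png")[180:320,60:240]
cv2.imwrite("pics/m6.png",np.hstack([cv2.resize(a,(400,450),interpolation=3),cv2.copyMakeBorder(cv2.resize(b,(400,311),interpolation=3),0,139,0,0,0)]))
E
```

```text
14.7667 [0.4733 0.157  0.2678] yawy -29.97 F [-0.3 -0.2 -3.7] w 0.017 58.66312086582184 [ 9. -1. 89.  0. 93. 39.]
```

View pics/m6.png

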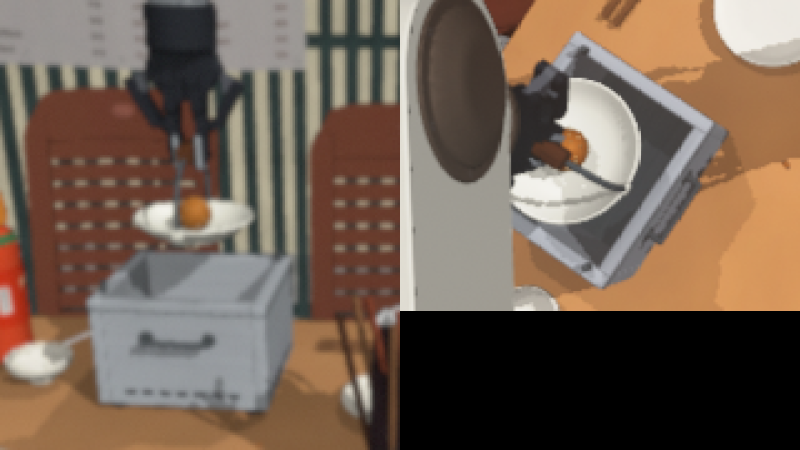

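The dish hangs level above the warmer with the ball in the middle. I'll move and turn it smoothly.

arm_command(commands=[0.0015, -0.0013, 0, 0.02, 0, 0.0031, -0.0026, 0, 0.04, 0, 0.0046, -0.0038, 0, 0.06, 0, 0.0061, -0.0051, 0, 0.074, 0, 0.0077, -0.0064, 0, 0.074, 0, 0.0092, -0.0077, 0, 0.074, 0, 0.0108, -0.009, 0, 0.074, 0, 0.0108, -0.009, 0, 0.074, 0, 0.0108, -0.009, 0, 0.074, 0, 0.0108, -0.009, 0, 0.074, 0])

```text
t: 15.7
eef_pos: [0.549, 0.0935, 0.2665]
eef_rot: [[-0.12, 0.993, -0.001], [0.993, 0.12, -0.0], [0.0, -0.001, -1.0]]
force: [-0.3, 1.2, -2.6]
width: 0.0168
gripper_force: 58.7
```

arm_command(commands=[0.0108, -0.009, 0, 0.074, 0, 0.0108, -0.009, 0, 0.074, 0, 0.0108, -0.009, 0, 0.074, 0, 0.0108, -0.009, 0, 0.074, 0, 0.0108, -0.009, 0, 0.074, 0, 0.0108, -0.009, 0, 0.074, 0, 0.0108, -0.009, 0, 0.074, 0, 0.0108, -0.009, 0, 0.074, 0, 0.0092, -0.0077, 0, 0.074, 0, 0.0077, -0.0064, 0, 0.074, 0])

```text
t: 16.53
eef_pos: [0.6525, 0.0072, 0.2662]
eef_rot: [[-0.757, 0.653, -0.001], [0.653, 0.757, -0.0], [0.001, -0.001, -1.0]]
force: [0.5, 0.0, -3.8]
width: 0.0171
gripper_force: 58.7
```

arm_command(commands=[0.0061, -0.0051, 0, 0.074, 0, 0.0046, -0.0038, 0, 0.06, 0, 0.0031, -0.0026, 0, 0.04, 0, 0.0015, -0.0013, 0, 0.02, 0, 0, 0, -0.003, 0, 0, 0, 0, -0.006, 0, 0, 0, 0, -0.009, 0, 0, 0, 0, -0.011, 0, 0, 0, 0, -0.011, 0, 0, 0, 0, -0.011, 0, 0])

```text
t: 17.37
eef_pos: [0.6669, -0.0047, 0.2146]
eef_rot: [[-0.867, 0.499, -0.001], [0.499, 0.867, 0.0], [0.001, -0.0, -1.0]]
force: [0.4, -0.3, -3.3]
width: 0.0169
gripper_force: 58.7
```

arm_command(commands=[0, 0, -0.011, 0, 0, 0, 0, -0.01, 0, 0, 0, 0, -0.008, 0, 0, 0, 0, -0.004, 0, 0, 0, 0, -0.002, 0, 0, 0, 0, 0, 0, 0, 0, 0, 0, 0, 0])

```text
t: 17.95
eef_pos: [0.6674, -0.0049, 0.1818]
eef_rot: [[-0.867, 0.498, 0.001], [0.498, 0.867, -0.0], [-0.001, 0.0, -1.0]]
force: [0.2, -0.0, -3.7]
width: 0.0173
gripper_force: 58.7
```

```bash
python3 look.py 7 side top; python3 - <<'E'
import cv2,numpy as np
a=cv2.imread("pics/side7.png")[100:280,190:350];b=cv2.imread("pics/top7.png")[100:280,160:320]
cv2.imwrite("pics/m7.png",np.hstack([cv2.resize(i,(400,450),interpolation=3) for i in(a,b)]))
E
```

```text
17.95 [ 0.6674 -0.0049  0.1818] yawy 60.1 F [ 0.2 -0.  -3.7] w 0.0173 58.68475914001465 [ -7.  21.  73.  -0.  86. -67.]
```

View pics/m7.png

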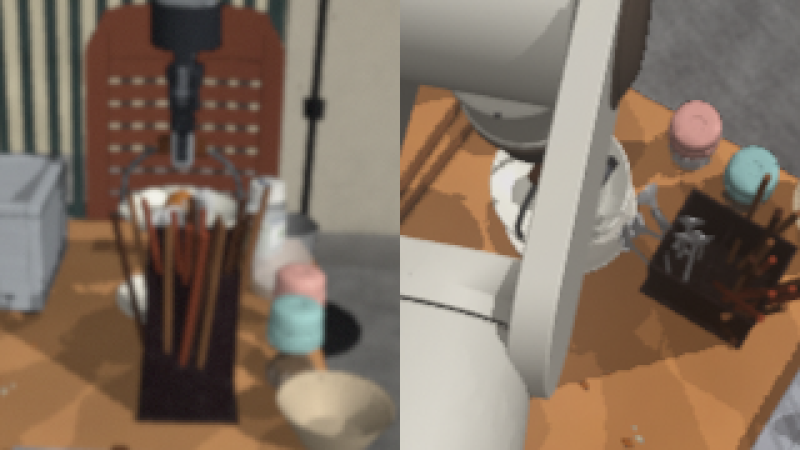

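The side view shows the dish level behind the caddy with the ball in the middle, and the saucer, shakers and bowl unmoved. I'll let it settle and hand in.

arm_command(commands=[0, 0, 0, 0, 0, 0, 0, 0, 0, 0, 0, 0, 0, 0, 0, 0, 0, 0, 0, 0, 0, 0, 0, 0, 0, 0, 0, 0, 0, 0, 0, 0, 0, 0, 0, 0, 0, 0, 0, 0, 0, 0, 0, 0, 0, 0, 0, 0, 0, 0])

```text
t: 18.88
eef_pos: [0.6672, -0.0049, 0.1813]
eef_rot: [[-0.867, 0.498, -0.0], [0.498, 0.867, -0.0], [0.0, -0.0, -1.0]]
force: [0.2, -0.4, -3.6]
width: 0.0172
gripper_force: 58.7
```

```bash
python3 -c "
from plant import arm
print(arm.state()['eef_pos'],arm.close_job())"
```

```text
the job is handed in; nothing more can be done
[ 0.66719481 -0.0048813   0.18127056] None
```

I handed the job in at about 19 s of the 67 s limit, with no verdict returned: the lid lies flat on the middle of the trivet, and the dish, turned a quarter turn, is held level about 10 cm above the table over the saucer with the ball in the middle.

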